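# Lift a stained gel plate off the drying rack and lay it on the light box

### The arm

A 7-joint arm with a two-finger parallel gripper is mounted at the origin on a cart in front of the work surface, level with it; the furniture and walls round the work are solid. World frame = base frame: x ahead of the robot, y to its left, z up, the work surface at z = 0. Lengths are in m, angles in rad, forces in N, time in s.
With the tool pointing down it reaches from about 0.425 to 0.875 m from the base axis. Payload 4.7 kg.
Tool frame: the origin (TCP) lies midway between the tips of the shut fingers; the grasp point (between the pads) lies 19 mm behind it (ctrl.grip_point_offset is the distance from the TCP to the grasp point, in m); z points along the fingers, y is the line along which they close (so a half turn about z gives the same grasp; the last joint's range is limited). The gripper opens to 87 mm and grips with 3 to 60 N. Pads are 19 mm wide; open, the fingers measure 117 mm over their backs; the gripper's body (75 mm by 190 mm) begins 51 mm behind the grasp point.
Start: joints at [1.302, 0.321, -0.07, 1.45, 0.023, 1.371, -0.057], TCP at [0.181, -0.624, 0.223] pointing down, gripper open.
Joint ranges: [-2.86, 2.86], [-0.3, 2.09], [-1.38, 1.24], [0.06, 2.45], [-1.56, 4.7], [0.09, 2.05], [-2.69, 2.69]. Speed limits (rad/s): [2.57, 2.57, 3.14, 3.14, 3.14, 3.14, 3.14].

### API

Orientations are given as a rotation vector (axis times angle).
In Python, from bench import ctrl gives the robot as it stands. The module is installed in compiled form; this text tells all that it offers.
- The arm moves only by the shell command python3 -m handwheel 'ROWS' [OPENING] [FORCE]. ROWS is JSON, a list of rows, each an object of numbers: "x", "y", "z": the shift along the tool's x, y, z in m; "wx", "wy", "wz": the turn, a rotation vector about the tool's x, y, z in degrees. A call has 1 to 10 rows; each row is the pose to reach, as a shift and turn from the pose commanded when the call began, along the tool's axes at that moment; what a row does not reach only later rows make up. A row lasts 1/12 s, in which the tool goes at most 41.7 mm and 7.16 degrees, less where a joint would pass 70% of its speed; a pose out of reach is approached as far as the arm can. A call with a gripper value outside its range is refused whole. OPENING is the finger opening in m, from 0 to 0.087, set as the call begins (- or left out, the last holds). The fingers move at their own pace and stop on an object; FORCE is the grip in N (left out, the last holds). Time passes only in rows, so rows that repeat a pose let the fingers close. It gives the time, the measured TCP pose, the force, the opening and the grip force at its end, in the units of the state.
- ctrl.get_state(): the state, without advancing time (a new reading comes with each control period).
- ctrl.get_image(name): name is "side" or "top"; returns a dict with "image" (384x512x3 uint8, red, green, blue), "K" (3x3 intrinsics, pixels), "k1" (the pictures are not rectified: a ray, as slopes to the right and down, at radius r is drawn at 1 + k1 r^2 times it, then the intrinsics apply), "world_to_cam" (4x4, takes a point from world to camera coordinates). Camera axes: x right, y down, z forward; pixel columns grow to the right and rows downward; lengths in m; the calibration is good to about 2 mm. A picture is of the moment at which its call begins. There is no depth.
- ctrl.close_job(): hands the job in; it is judged then, once.
The state is a dict: "time": time; "joint_positions": joint angles; "qd": joint speeds; "joint_torque": joint torques, N m; "position": TCP position; "tool_rot": TCP orientation; "ft_force": force on the tool from outside, world axes, zero at the start; "torque": the same for the moment, N m; "grip_width": opening from 0.0 (shut) to 1.0 (fully open); "grip_force": force on a finger pad.
Only numpy, scipy, OpenCV 4.12 (cv2) and the standard library are available. Lean on these libraries where they do the work, as an engineer would, in place of code of your own. Each camera call takes 0.05 s, during which the arm holds its last target. There are 200 camera calls.

### The job

The stained gel on its glass plate has dried and is to be read: slide the blade of the plate lifter under the plate through the open front of the green drying rack, lift the plate out, carry it level to the grey light box and lay it down gently on the box's two black rails, centred over the bright window and square with it. The bare gel marks easily, so never touch the plate with the gripper or arm. Then draw the lifter out, lay it flat on the worktop again, and leave the other things where they are.

Things in the scene. Friction and masses are not known exactly. Their poses are not given: they have to be found in the camera images.
- lifter_grip (a point): where to grasp the plate lifter, a small cranked spatula (90 g) lying blade-down on the worktop: on the centre line of its level blue handle, half-way up, 60 mm above the blade's underside. x runs along the handle towards the blade, z up. Handle: flat sided, 16 mm wide (y), 22 mm high, from 20 mm ahead of this point to 59 mm behind it
- lifter: the same lifter; origin under the blade's centre, 70 mm ahead of and 60 mm below lifter_grip; x towards the blade's front edge, z up; z = 0 when it lies on the worktop. Blade: flat dark steel, 2 mm thick, 64 mm wide (y), x from -35 to 35 mm. A 7 mm round neck rises from its rear edge to the handle; things on the blade fit only ahead of x = -29 mm
- gel_plate: pale glass plate with a bluish gel with rows of purple bands on top, 84 mm (x) by 110 mm (y) by 4 mm, about 90 g; origin at the centre of its underside, z up. At the start it lies on the rack's ledges, its 84 mm edges at the sides
- drying_rack: low dark green plastic rack, fixed, 98 mm (x) by 128 mm (y) by 25 mm high; origin at the centre of its underside, on the worktop. Its open front is the -x side, turned roughly to the robot. Upstands beside the plate (116 mm apart, 5 mm above the ledges) and corner stops behind it (from x = 45 mm) mean that the plate must leave upwards
- rack_ledge (a point): centre of the rack at the height of its two ledges (20 mm above the worktop), axes as the rack's. The plate's underside rests here, on the ledges at y beyond 41 mm either side; between them is a channel 82 mm wide, open at the front, with its floor 12 mm below this point: the room for the blade under the plate
- window (a point): centre of the light box's bright window at the height of its rails' tops, 37 mm above the worktop: where the centre of the plate's underside belongs; x, y as the plate's when it lies square, z up
- light_box: fixed grey box, 136 mm (x) by 150 mm (y), 25 mm high without its rails, origin under its centre; front (-x, with a switch) roughly to the robot. Two black rails 12 mm high, 116 mm long, run along x at y from 41 to 57 mm on either side; between them is a channel 82 mm wide, 12 mm deep, open at front and back, in which the lifter's blade can sink and be drawn out
- bench_timer: bystander: white bench timer 62 x 66 x 18 mm, loose, behind the work
- calculator: bystander: dark calculator 140 x 78 x 14 mm, loose, behind the work
- petri_top: bystander: round clear dish 62 mm across, 16 mm high, loose, in front on the right
- marker_red: bystander: white marker with a red cap, 138 mm long, loose, in front on the right
Mind the look-alikes: they are no part of the job. Of the things that look like the light_box, the larger one is meant.

How it is judged:
By the outcome, as a careful person would: the job done as asked, in the order asked, and still so for the second after the job is handed in, with the robot touching nothing.
It also fails if it takes over 69 s, if anything falls off the work surface, if the arm or the gripper's body presses on something with over 40 N, if the wrist force passes 120 N, or if a joint passes its speed limit or range.

## Working session

There is one attempt and no reset: what is moved stays moved. The work goes in short steps, Python scripts to look and compute and a shell command to move; the robot and the scene stay as the last step left them, time stands still between calls to the robot, and variables do not carry over. Pictures are saved under pics/ and viewed, at most 13 in all, crops included, and the job is handed in when it is done.

```bash
mkdir -p pics; cat > h.py <<'E'
import numpy as np, cv2
from bench import ctrl
from scipy.spatial.transform import Rotation as R
def snap(n,f):
    d=ctrl.get_image(n); cv2.imwrite(f'pics/{f}.png',cv2.cvtColor(d['image'],cv2.COLOR_RGB2BGR)); np.savez(f'pics/{f}.npz',**{k:np.array(v) for k,v in d.items()}); return d
def ray(d,u,v):
    K=d['K'];k1=float(d['k1']);q=np.array([(u-K[0,2])/K[0,0],(v-K[1,2])/K[1,1]]);p=q.copy()
    for _ in range(30): p=q/(1+k1*(p@p))
    T=d['world_to_cam'];Rm=T[:3,:3];c=-Rm.T@T[:3,3];return c,Rm.T@np.array([*p,1])
def at(d,u,v,z):
    c,r=ray(d,u,v);return c+r*(z-c[2])/r[2]
def tri(*ob):
    A=np.zeros((3,3));b=np.zeros(3)
    for d,u,v in ob:
        c,r=ray(d,u,v);r=r/np.linalg.norm(r);P=np.eye(3)-np.outer(r,r);A+=P;b+=P@c
    return np.linalg.solve(A,b)
def proj(d,P):
    T=d['world_to_cam'];K=d['K'];c=T[:3,:3]@np.array(P)+T[:3,3];p=c[:2]/c[2];p=p*(1+float(d['k1'])*(p@p));return p[0]*K[0,0]+K[0,2],p[1]*K[1,1]+K[1,2]
def load(f): return dict(np.load(f'pics/{f}.npz'))
E
python3 - <<'E'
from h import *
a=snap('top','t0');b=snap('side','s0')
for d in(a,b):
    T=d['world_to_cam'];print(d['k1'],d['K'].tolist(),(-T[:3,:3].T@T[:3,3]).round(3),T[:3,:3].round(2).tolist())
s=ctrl.get_state();print({k:np.round(v,3).tolist() for k,v in s.items()},R.from_rotvec(s['tool_rot']).as_matrix().round(3).tolist(),ctrl.grip_point_offset)
for n in('t0','s0'):
    cv2.imwrite(f'pics/{n}b.png',cv2.resize(cv2.imread(f'pics/{n}.png'),(800,600),interpolation=cv2.INTER_CUBIC))
E
```

```text
0.004611268450616578 [[443.5827262777933, 0.0, 262.0528013175111], [0.0, 443.5827262777933, 182.3143912411255], [0.0, 0.0, 1.0]] [0.329 0.14  1.472] [[0.01, -1.0, 0.02], [-0.98, -0.01, -0.19], [0.19, -0.02, -0.98]]
0.018227538057995832 [[371.5496523355272, 0.0, 258.7247670333151], [0.0, 371.5496523355272, 188.61001862292028], [0.0, 0.0, 1.0]] [0.43  1.373 0.551] [[-0.99, -0.13, 0.02], [-0.06, 0.36, -0.93], [0.12, -0.92, -0.37]]
{'time': 0.1, 'joint_positions': [1.302, 0.322, -0.07, 1.452, 0.023, 1.371, -0.057], 'qd': [0.0, -0.002, 0.001, -0.003, 0.001, 0.001, 0.0], 'joint_torque': [-0.0, -49.257, -0.406, -31.34, -0.064, 0.04, 0.0], 'position': [0.181, -0.624, 0.222], 'tool_rot': [-3.109, -0.443, 0.001], 'ft_force': [-0.131, 0.086, 0.311], 'torque': [0.039, -0.023, -0.032], 'grip_force': 0.0, 'grip_width': 1.0} [[0.96, 0.279, -0.001], [0.279, -0.96, 0.002], [-0.0, -0.002, -1.0]] 0.0187
```

View pics/t0b.png

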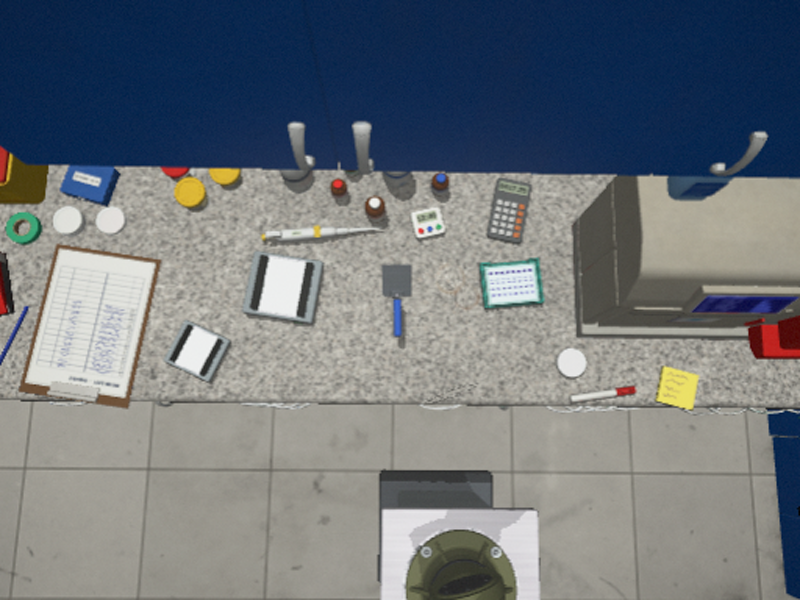

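View pics/s0b.png

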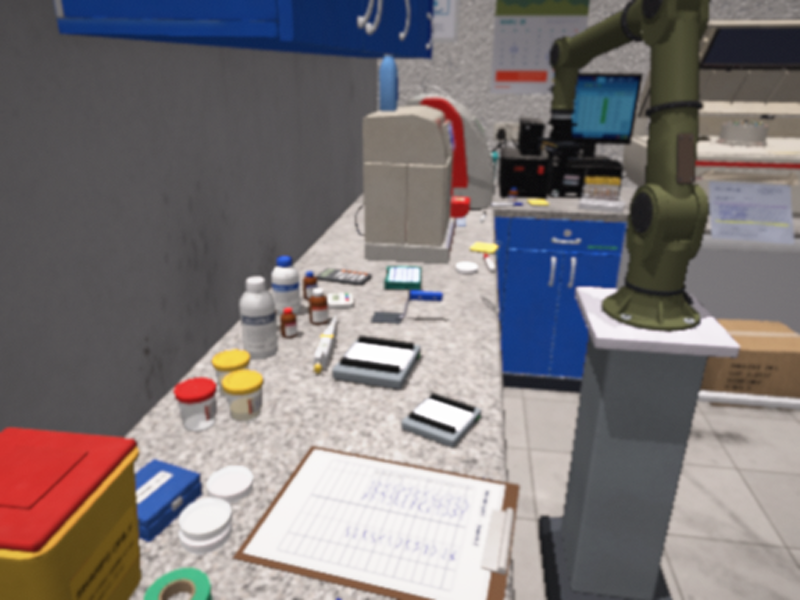

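The top view shows, at 800 px scale:
- Large light box at about (283,288)
- Lifter with its blade at (397,280) and handle at (397,318)
- Green rack with the plate at (511,284)
- Small look-alike box at (198,350), to be ignored

The side view shows the same things. I'll take a close crop and colour-segment it for sub-pixel positions.

```bash
python3 - <<'E'
from h import *
t=cv2.imread('pics/t0.png');s=cv2.imread('pics/s0.png')
A=cv2.resize(t[155:230,150:360],None,fx=3.8,fy=3.8,interpolation=cv2.INTER_CUBIC)
B=cv2.resize(s[163:248,208:298],None,fx=3.6,fy=3.6,interpolation=cv2.INTER_CUBIC)
C=np.zeros((600,800,3),np.uint8);C[:A.shape[0],:A.shape[1]]=A;C[290:290+B.shape[0],:B.shape[1]]=B
cv2.imwrite('pics/c0.png',C)
def seg(im,box,cond,n):
    x0,y0,x1,y1=box;h=cv2.cvtColor(im[y0:y1,x0:x1],cv2.COLOR_BGR2HSV).astype(int)
    m=cond(h[...,0],h[...,1],h[...,2]).astype(np.uint8)
    k,l,st,ce=cv2.connectedComponentsWithStats(m)
    for i in np.argsort(-st[1:,4])[:2]+1:
        ys,xs=np.nonzero(l==i);r=cv2.minAreaRect(np.float32(np.c_[xs+x0,ys+y0]))
        print(n,st[i,4],(ce[i]+[x0,y0]).round(2),np.round(cv2.boxPoints(r),1).tolist())
seg(t,(240,165,275,220),lambda h,s,v:(s>120)&(v>80)&(h>100)&(h<130),'thandle')
seg(t,(240,165,275,195),lambda h,s,v:(v<100),'tblade')
seg(t,(300,160,355,205),lambda h,s,v:(h>75)&(h<98)&(s>110),'tgreen')
seg(t,(150,155,212,212),lambda h,s,v:(v>215)&(s<40),'twindow')
seg(t,(150,155,212,212),lambda h,s,v:(v<60),'trails')
seg(s,(255,180,290,200),lambda h,s,v:(s>120)&(v>80)&(h>100)&(h<130),'shandle')
seg(s,(235,165,275,190),lambda h,s,v:(h>75)&(h<98)&(s>90),'sgreen')
seg(s,(205,205,275,250),lambda h,s,v:(v>215)&(s<40),'swindow')
seg(s,(205,205,275,250),lambda h,s,v:(v<60),'srails')
E
```

```text
thandle 103 [254.   202.82] [[252.0, 192.0], [256.0, 192.0], [256.0, 214.0], [252.0, 214.0]]
tblade 5 [249.4 187.2] [[249.0, 186.0], [250.0, 186.0], [250.0, 188.0], [249.0, 188.0]]
tblade 4 [257.5 187.5] [[257.0, 187.0], [258.0, 187.0], [258.0, 188.0], [257.0, 188.0]]
tgreen 76 [310.03 180.51] [[304.20001220703125, 195.39999389648438], [307.29998779296875, 167.5], [318.0, 168.6999969482422], [314.8999938964844, 196.5]]
tgreen 65 [343.08 176.58] [[332.0, 167.0], [342.20001220703125, 162.6999969482422], [353.6000061035156, 189.8000030517578], [343.5, 194.10000610351562]]
twindow 818 [180.33 182.87] [[165.5, 198.3000030517578], [172.6999969482422, 162.6999969482422], [195.0, 167.1999969482422], [187.8000030517578, 202.8000030517578]]
trails 127 [165.46 180.27] [[160.3000030517578, 196.6999969482422], [166.89999389648438, 163.39999389648438], [170.60000610351562, 164.10000610351562], [163.89999389648438, 197.39999389648438]]
trails 19 [197.37 172.53] [[194.89999389648438, 175.39999389648438], [196.3000030517578, 168.5], [199.60000610351562, 169.10000610351562], [198.1999969482422, 176.0]
[... 232 characters left out ...]
0, 179.0], [268.29998779296875, 181.0], [267.79998779296875, 185.89999389648438]]
swindow 425 [242.04 226.26] [[216.10000610351562, 229.0], [217.8000030517578, 217.5], [264.20001220703125, 224.3000030517578], [262.6000061035156, 235.8000030517578]]
swindow 119 [265.37 212.36] [[256.0, 208.0], [274.0, 208.0], [274.0, 218.0], [256.0, 218.0]]
srails 115 [236.55 233.66] [[218.60000610351562, 232.5], [219.10000610351562, 229.39999389648438], [254.3000030517578, 234.8000030517578], [253.89999389648438, 237.89999389648438]]
srails 88 [246.8  219.03] [[229.89999389648438, 217.8000030517578], [230.1999969482422, 215.3000030517578], [263.29998779296875, 220.0], [262.8999938964844, 222.60000610351562]]
```

View pics/c0.png

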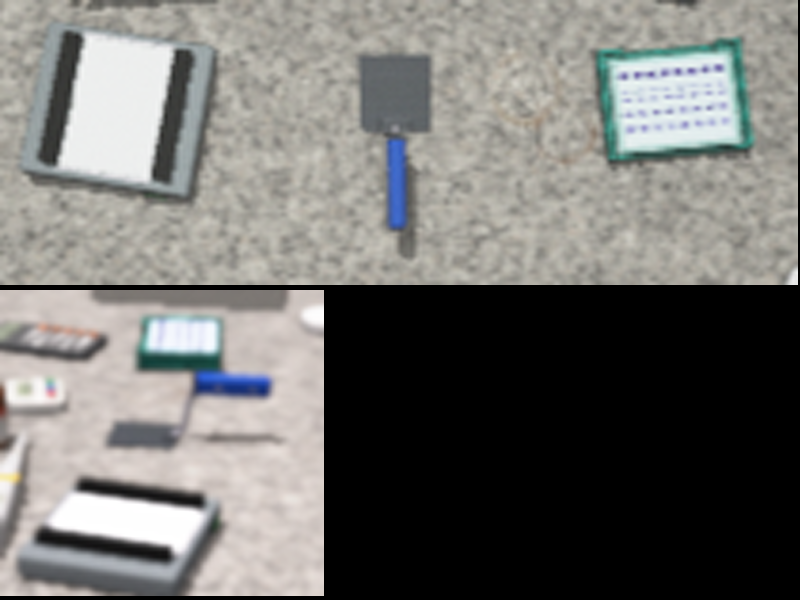

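The crop shows the blade square at (360–431, 55–131), the handle at (388–405, 138–229), the rails at about (64,32)–(40,162) and (194,51)–(170,182), and the rack outline at (597,52)–(752,147). I'll fit the object poses to corner picks from both views.

```bash
cat > fit.py <<'E'
from h import *
from scipy.optimize import least_squares
t=load('t0');s=load('s0')
T=lambda u,v:(t,(u+.5)/3.8-.5+150,(v+.5)/3.8-.5+155)
S=lambda u,v:(s,(u+.5)/3.6-.5+208,(v-290+.5)/3.6-.5+163)
def W(p,q): c,n=np.cos(p[2]),np.sin(p[2]);return [p[0]+c*q[0]-n*q[1],p[1]+n*q[0]+c*q[1],q[2]+p[3]]
def fit(name,obs,p0):
    f=lambda p:np.ravel([np.subtract(proj(o[0],W(p,np.array(q)/1e3)),o[1:]) for o,q in obs])
    r=least_squares(f,[*p0,0,0],loss='soft_l1');print(name,'x y z mm',(r.x[[0,1,3]]*1e3).round(1),'yaw',np.degrees(r.x[2]).round(2),'res px',r.fun.reshape(-1,2).round(1).tolist());return r.x
if __name__=='__main__':
    fit('box',[(T(64,32),(58,57,37)),(T(83,34),(58,41,37)),(T(40,162),(-58,57,37)),(T(58,167),(-58,41,37)),(T(175,49),(58,-41,37)),(T(194,51),(58,-57,37)),(T(152,178),(-58,-41,37)),(T(170,182),(-58,-57,37)),
     (S(82,479),(58,-57,37)),(S(205,494),(-58,-57,37)),(S(173,547),(-58,57,37)),(S(38,529),(58,57,37))],[.6,.4])
    fit('rack',[(T(597,52),(49,64,25)),(T(740,40),(49,-64,25)),(T(752,147),(-49,-64,25)),
     (S(141,317),(49,64,25)),(S(222,320),(-49,64,25)),(S(137,366),(49,64,0)),(S(221,370),(-49,64,0))],[.6,-.1])
    fit('lifter',[(T(360,55),(35,32,2)),(T(431,55),(35,-32,2)),(T(431,131),(-35,-32,2)),(T(360,131),(-35,32,2)),(T(388,138),(-50,8,71)),(T(405,138),(-50,-8,71)),(T(388,229),(-129,8,71)),(T(405,229),(-129,-8,71)),
     (S(107,445),(35,32,2)),(S(172,447),(-35,32,2)),(S(117,422),(35,-32,2)),(S(195,373),(-50,8,71)),(S(271,378),(-129,8,71)),(S(195,394),(-50,8,49)),(S(271,397),(-129,8,49))],[.6,.1])
E
python3 fit.py
```

```text
box x y z mm [602.5 375.4  -0.7] yaw -7.54 res px [[0.0, -0.0], [-0.2, 0.2], [-0.2, 0.1], [-0.0, -0.5], [0.1, -0.2], [-0.1, -0.1], [0.1, 0.2], [0.3, -0.2], [0.1, -1.3], [0.9, -0.8], [0.1, 1.3], [-0.4, 0.8]]
rack x y z mm [ 616.2 -106.9   14.9] yaw 4.73 res px [[-0.4, -1.0], [0.2, -0.4], [0.2, 0.5], [-0.9, 6.4], [0.6, 6.3], [0.2, -1.5], [0.8, -1.8]]
lifter x y z mm [623.8 135.1   1.7] yaw 1.12 res px [[-0.2, 0.0], [0.0, -0.0], [0.2, 0.3], [-0.1, 0.4], [-0.3, -0.6], [0.2, -0.6], [-0.2, -0.0], [0.4, -0.0], [-0.3, -0.6], [0.9, -0.0], [-0.3, -1.1], [-0.3, 0.4], [0.7, 0.2], [-0.4, 0.3], [0.5, 0.7]]
```

```bash
cat > go.py <<'E'
import sys
from h import *
def go(x,y,z,yaw):  # desired TCP in mm, deg
    s=ctrl.get_state();a=np.radians(yaw);c,n=np.cos(a),np.sin(a)
    Rd=np.array([[c,n,0],[n,-c,0],[0,0,-1]]);R0=R.from_rotvec(s['tool_rot']).as_matrix()
    print('shift mm',(R0.T@(np.array([x,y,z])-np.array(s['position'])*1e3)).round(1),'turn deg',np.degrees(R.from_matrix(R0.T@Rd).as_rotvec()).round(2),'t',round(s['time'],2),'F',np.round(s['ft_force'],1))
# lifter-origin pose (mm,deg) -> TCP (given grip offset g along x)
def lift(x,y,z,yaw,g=70): 
    a=np.radians(yaw);go(x-g*np.cos(a),y-g*np.sin(a),z+60-18.7,yaw)
def rel(base,dx,dy=0):
    a=np.radians(base[2]);return base[0]+dx*np.cos(a)-dy*np.sin(a),base[1]+dx*np.sin(a)+dy*np.cos(a)
E
python3 - <<'E'
from fit import *; from go import *
fit('rack',[(T(597,52),(49,64,25)),(T(740,40),(49,-64,25)),(T(752,147),(-49,-64,25)),(S(147,316),(49,-64,25)),
     (S(137,347),(49,64,25)),(S(221,349),(-49,64,25)),(S(137,367),(49,64,0)),(S(221,370),(-49,64,0))],[.6,-.1])
fit('plate',[(T(609,62),(42,55,24)),(T(737,48),(42,-55,24)),(T(746,142),(-42,-55,24)),(T(618,153),(-42,55,24))],[.6,-.1])
lift(623.8,135.1,100,1.1)
E
```

```text
rack x y z mm [ 617.7 -108.7    5.3] yaw 4.76 res px [[-0.2, -0.8], [0.1, -0.1], [0.1, 0.5], [-0.5, -1.1], [-0.0, 0.1], [0.5, 0.3], [-0.0, 0.3], [0.4, 0.2]]
plate x y z mm [ 612.  -108.4   25.3] yaw 5.66 res px [[0.0, -0.9], [-0.7, 0.1], [0.1, 0.3], [0.4, 0.2]]
shift mm [ 569.2 -623.2   81.3] turn deg [-0.1   0.02 15.11] t 0.1 F [-0.1  0.1  0.3]
```

```bash
python3 -m handwheel '[{"x":0.569,"y":-0.623,"z":0.03,"wz":15.1},{"x":0.569,"y":-0.623,"z":0.03,"wz":15.1},{"x":0.569,"y":-0.623,"z":0.03,"wz":15.1},{"x":0.569,"y":-0.623,"z":0.03,"wz":15.1},{"x":0.569,"y":-0.623,"z":0.03,"wz":15.1},{"x":0.569,"y":-0.623,"z":0.03,"wz":15.1},{"x":0.569,"y":-0.623,"z":0.03,"wz":15.1},{"x":0.569,"y":-0.623,"z":0.03,"wz":15.1},{"x":0.569,"y":-0.623,"z":0.03,"wz":15.1},{"x":0.569,"y":-0.623,"z":0.03,"wz":15.1}]' 0.06 60; python3 -c "
from go import *
lift(623.8,135.1,100,1.1)"
```

```text
shift mm [ 569.2 -623.2   81.3] turn deg [-0.1   0.02 15.11] t 0.1 F [-0.1  0.1  0.3]invalid input at $[0]: expected keys x, y, z, wx, wy, wz
```

```bash
python3 -m handwheel '[{"x":0.569,"y":-0.623,"z":0.03,"wx":0,"wy":0,"wz":15.1},{"x":0.569,"y":-0.623,"z":0.03,"wx":0,"wy":0,"wz":15.1},{"x":0.569,"y":-0.623,"z":0.03,"wx":0,"wy":0,"wz":15.1},{"x":0.569,"y":-0.623,"z":0.03,"wx":0,"wy":0,"wz":15.1},{"x":0.569,"y":-0.623,"z":0.03,"wx":0,"wy":0,"wz":15.1},{"x":0.569,"y":-0.623,"z":0.03,"wx":0,"wy":0,"wz":15.1},{"x":0.569,"y":-0.623,"z":0.03,"wx":0,"wy":0,"wz":15.1},{"x":0.569,"y":-0.623,"z":0.03,"wx":0,"wy":0,"wz":15.1},{"x":0.569,"y":-0.623,"z":0.03,"wx":0,"wy":0,"wz":15.1},{"x":0.569,"y":-0.623,"z":0.03,"wx":0,"wy":0,"wz":15.1}]' 0.06 60; python3 -c "
from go import *
lift(623.8,135.1,100,1.1)"
```

```text
time: 0.93
position: [0.3654, -0.2485, 0.2074]
tool_rot: [3.141, 0.03, -0.001]
ft_force: [0.7, 0.1, -0.4]
grip_width: 0.686
grip_force: 0.0
shift mm [ 195.7 -378.6   65.9] turn deg [ 0.02  0.02 -0.01] t 0.93 F [ 0.7  0.1 -0.4]
```

```bash
python3 -m handwheel '[{"x":0.194,"y":-0.376,"z":0.066,"wx":0,"wy":0,"wz":0},{"x":0.194,"y":-0.376,"z":0.066,"wx":0,"wy":0,"wz":0},{"x":0.194,"y":-0.376,"z":0.066,"wx":0,"wy":0,"wz":0},{"x":0.194,"y":-0.376,"z":0.066,"wx":0,"wy":0,"wz":0},{"x":0.194,"y":-0.376,"z":0.066,"wx":0,"wy":0,"wz":0},{"x":0.194,"y":-0.376,"z":0.066,"wx":0,"wy":0,"wz":0},{"x":0.194,"y":-0.376,"z":0.066,"wx":0,"wy":0,"wz":0},{"x":0.194,"y":-0.376,"z":0.066,"wx":0,"wy":0,"wz":0},{"x":0.194,"y":-0.376,"z":0.066,"wx":0,"wy":0,"wz":0},{"x":0.194,"y":-0.376,"z":0.066,"wx":0,"wy":0,"wz":0}]'; python3 - <<'E'
from go import *
lift(623.8,135.1,0,1.1)
snap('side','s1');snap('top','t1')
s=cv2.imread('pics/s1.png');t=cv2.imread('pics/t1.png')
A=cv2.resize(s[120:220,200:320],(600,500),interpolation=cv2.INTER_CUBIC)
cv2.imwrite('pics/c1.png',A)
E
```

```text
time: 1.77
position: [0.5473, 0.1203, 0.143]
tool_rot: [3.141, 0.029, -0.0]
ft_force: [0.6, -0.1, -0.4]
grip_width: 0.686
grip_force: 0.0
shift mm [  6.7 -13.3 101.7] turn deg [ 0.02  0.01 -0.04] t 1.77 F [ 0.6 -0.1 -0.4]
```

View pics/c1.png

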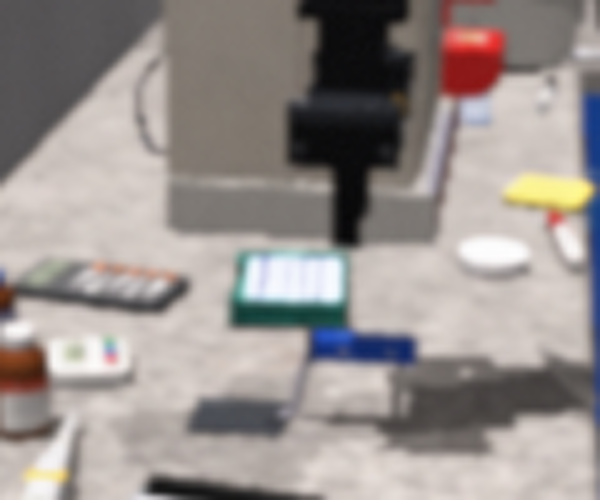

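The fingers hang above the handle, with the tips at about (346,243) and the handle at (312–415, 328–360). I'll go down and grip.

```bash
python3 -m handwheel '[{"x":0.006,"y":-0.0125,"z":0,"wx":0,"wy":0,"wz":0},{"x":0.006,"y":-0.0125,"z":0.03,"wx":0,"wy":0,"wz":0},{"x":0.006,"y":-0.0125,"z":0.06,"wx":0,"wy":0,"wz":0},{"x":0.006,"y":-0.0125,"z":0.08,"wx":0,"wy":0,"wz":0},{"x":0.006,"y":-0.0125,"z":0.095,"wx":0,"wy":0,"wz":0},{"x":0.006,"y":-0.0125,"z":0.1015,"wx":0,"wy":0,"wz":0},{"x":0.006,"y":-0.0125,"z":0.1015,"wx":0,"wy":0,"wz":0},{"x":0.006,"y":-0.0125,"z":0.1015,"wx":0,"wy":0,"wz":0}]'; python3 -c "
from go import *
lift(623.8,135.1,0,1.1)"
```

```text
time: 2.53
position: [0.5528, 0.1313, 0.0423]
tool_rot: [-3.141, -0.03, -0.0]
ft_force: [0.4, 0.5, 0.7]
grip_width: 0.689
grip_force: 0.0
shift mm [ 1.1 -2.5  1. ] turn deg [-0.   -0.   -0.01] t 2.53 F [0.4 0.5 0.7]
```

```bash
python3 -m handwheel '[{"x":0.001,"y":-0.0025,"z":0.001,"wx":0,"wy":0,"wz":0},{"x":0.001,"y":-0.0025,"z":0.001,"wx":0,"wy":0,"wz":0}]'; python3 -m handwheel '[{"x":0,"y":0,"z":0,"wx":0,"wy":0,"wz":0},{"x":0,"y":0,"z":0,"wx":0,"wy":0,"wz":0},{"x":0,"y":0,"z":0,"wx":0,"wy":0,"wz":0},{"x":0,"y":0,"z":0,"wx":0,"wy":0,"wz":0},{"x":0,"y":0,"z":0,"wx":0,"wy":0,"wz":0},{"x":0,"y":0,"z":0,"wx":0,"wy":0,"wz":0},{"x":0,"y":0,"z":0,"wx":0,"wy":0,"wz":0},{"x":0,"y":0,"z":0,"wx":0,"wy":0,"wz":0},{"x":0,"y":0,"z":0,"wx":0,"wy":0,"wz":0}]' 0 60; python3 -c "
from go import *
lift(623.8,135.1,0,1.1)
print('to rack front'); R0=(618.7,-110,4.8)
lift(*rel(R0,-130),60,4.8)"
```

```text
time: 2.7
position: [0.5547, 0.1347, 0.0423]
tool_rot: [-3.141, -0.031, -0.004]
ft_force: [-0.5, 0.4, -0.3]
grip_width: 0.686
grip_force: 0.0
time: 3.45
position: [0.5536, 0.1339, 0.0409]
tool_rot: [3.141, 0.03, -0.0]
ft_force: [0.3, 0.1, 0.3]
grip_width: 0.176
grip_force: 60.0
shift mm [ 0.2  0.2 -0.4] turn deg [0.01 0.01 0.  ] t 3.45 F [0.3 0.1 0.3]
to rack front
shift mm [-139.2  258.   -60.3] turn deg [ 0.01  0.01 -3.7 ] t 3.45 F [0.3 0.1 0.3]
```

```bash
python3 -m handwheel '[{"x":0,"y":0,"z":-0.02,"wx":0,"wy":0,"wz":0},{"x":0,"y":0,"z":-0.06,"wx":0,"wy":0,"wz":0},{"x":-0.03,"y":0.03,"z":-0.06,"wx":0,"wy":0,"wz":-1},{"x":-0.05,"y":0.06,"z":-0.06,"wx":0,"wy":0,"wz":-2},{"x":-0.07,"y":0.09,"z":-0.06,"wx":0,"wy":0,"wz":-3.7},{"x":-0.09,"y":0.125,"z":-0.06,"wx":0,"wy":0,"wz":-3.7},{"x":-0.11,"y":0.16,"z":-0.06,"wx":0,"wy":0,"wz":-3.7},{"x":-0.124,"y":0.195,"z":-0.06,"wx":0,"wy":0,"wz":-3.7},{"x":-0.124,"y":0.23,"z":-0.06,"wx":0,"wy":0,"wz":-3.7},{"x":-0.124,"y":0.258,"z":-0.06,"wx":0,"wy":0,"wz":-3.7}]';python3 -m handwheel '[{"x":0,"y":0,"z":0,"wx":0,"wy":0,"wz":0},{"x":0,"y":0,"z":0,"wx":0,"wy":0,"wz":0}]'; python3 - <<'E'
from go import *
lift(*rel((618.7,-110,4.8),-115),12,4.8)
snap('top','t2');snap('side','s2')
s=cv2.imread('pics/s2.png');t=cv2.imread('pics/t2.png')
C=np.zeros((600,800,3),np.uint8)
C[:400,:400]=cv2.resize(t[150:230,290:370],(400,400),interpolation=cv2.INTER_CUBIC)
C[:400,400:]=cv2.resize(s[145:225,230:310],(400,400),interpolation=cv2.INTER_CUBIC)
cv2.imwrite('pics/c2.png',C[:400])
E
```

```text
time: 4.28
position: [0.4331, -0.1295, 0.1012]
tool_rot: [3.137, 0.128, -0.0]
ft_force: [0.7, 0.3, -1.1]
grip_width: 0.176
grip_force: 60.0
time: 4.45
position: [0.4342, -0.1277, 0.1009]
tool_rot: [-3.139, -0.126, 0.0]
ft_force: [0.7, 0.9, -0.8]
grip_width: 0.182
grip_force: 60.0
shift mm [ 0.4 -2.2 47.6] turn deg [-0.02  0.01 -0.21] t 4.45 F [ 0.7  0.9 -0.8]
```

View pics/c2.png

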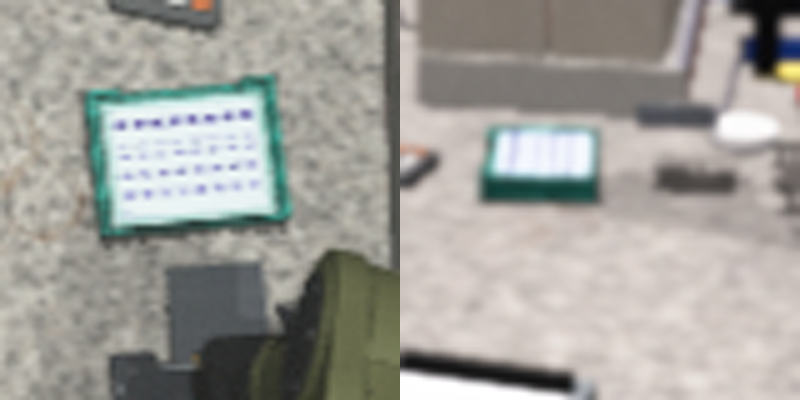

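The top crop shows the rack corners at about (86,92), (272,76) and (291,214), the plate from (101,103) to (277,213), and the blade's front edge from (167,266) to (263,263). I'll refit with these.

```bash
python3 - <<'E'
from fit import *; from go import *
t2=load('t2');s2=load('s2')
U=lambda u,v:(t2,(u+.5)/5-.5+290,(v+.5)/5-.5+150)
V=lambda u,v:(s2,(u-400+.5)/5-.5+230,(v+.5)/5-.5+145)
def fit2(name,obs,p0,z=0):
    f=lambda p:np.ravel([np.subtract(proj(o[0],W([*p,z],np.array(q)/1e3)),o[1:]) for o,q in obs])
    r=least_squares(f,p0,loss='soft_l1');print(name,(r.x[:2]*1e3).round(1),np.degrees(r.x[2]).round(2),r.fun.reshape(-1,2).round(1).tolist())
rk=[(U(86,92),(49,64,25)),(U(272,76),(49,-64,25)),(U(291,216),(-49,-64,25)),(U(102,232),(-49,64,25))]
fit2('rack top',rk,[.6,-.1,0])
fit2('rack side',[(V(482,175),(49,64,25)),(V(599,178),(-49,64,25)),(V(482,197),(49,64,0)),(V(599,201),(-49,64,0))],[.6,-.1,0])
fit2('plate',[(U(101,103),(42,55,24)),(U(268,88),(42,-55,24)),(U(277,213),(-42,-55,24)),(U(112,227),(-42,55,24))],[.6,-.1,0])
s=ctrl.get_state();p=np.array(s['position'])*1e3
print('TCP',p,'lifter z by TCP',p[2]-40.9)
for q in [(35,32,2),(35,-32,2)]:
    for z in (.06,): 
        a=np.radians(4.6);P=W([p[0]/1e3+.07*np.cos(a),p[1]/1e3+.07*np.sin(a),a,z],np.array(q)/1e3);u=proj(t2,P);w=proj(s2,P);print(((u[0]-290)*5+2,(u[1]-150)*5+2),((w[0]-230)*5+402,(w[1]-145)*5+2))
E
```

```text
rack top [ 619.7 -110.2] 5.9 [[-0.3, -0.3], [0.2, -0.4], [0.2, 0.3], [-0.2, 0.4]]
rack side [ 618.3 -119.4] 4.57 [[-0.1, -0.7], [0.2, -0.5], [-0.1, 0.6], [0.0, 0.5]]
plate [ 617.2 -111.3] 5.09 [[0.1, -0.2], [-0.8, 0.5], [0.2, 0.1], [0.4, -0.3]]
TCP [ 434.57277717 -125.21490324  100.84927189] lifter z by TCP 59.949271889238794
(np.float64(160.7050520809217), np.float64(268.2272516563206)) (np.float64(637.6499237964078), np.float64(124.90542677406705))
(np.float64(259.142224097889), np.float64(261.7273464465509)) (np.float64(637.9706766271634), np.float64(101.24768465763421))
```

```bash
python3 - <<'E'
from go import *
d=load('t2');g=cv2.GaussianBlur(cv2.cvtColor(cv2.imread('pics/t2.png'),cv2.COLOR_BGR2GRAY).astype(np.float32),(0,0),.7)
def edge(hor,rng,lo,hi,z):
    P=[]
    for k in rng:
        l=g[lo:hi,k] if hor else g[k,lo:hi]; e=np.abs(np.diff(l));i=e.argmax();w=e[max(0,i-1):i+2];x=lo+.5+(np.arange(max(0,i-1),max(0,i-1)+len(w))*w).sum()/w.sum()
        P.append(at(d,*((k,x) if hor else (x,k)),z)[:2])
    vx,vy,x,y=cv2.fitLine(np.float32(P),cv2.DIST_HUBER,0,1e-4,1e-4).ravel();return np.degrees(np.arctan2(vy,vx)).round(2),x*1e3,y*1e3
print('front',edge(1,range(325,342),198,208,.062));print('left',edge(0,range(206,220),319,330,.062));print('right',edge(0,range(205,214),338,348,.062))
s=ctrl.get_state();print(s['position'],R.from_rotvec(s['tool_rot']).as_matrix()[:,0])
E
```

```text
front (np.float32(-85.48), np.float32(540.48456), np.float32(-118.46725))
left (np.float32(2.37), np.float32(504.51242), np.float32(-88.16269))
right (np.float32(19.38), np.float32(518.9814), np.float32(-154.95978))
[ 0.43457278 -0.1252149   0.10084927] [ 9.96387418e-01  8.49233944e-02 -3.61892439e-04]
```

```bash
python3 -c "
from go import *
lift(*rel((617.5,-111,5),-115),12.5,5)"
```

```text
shift mm [-1.5  1.8 47. ] turn deg [-0.04  0.02 -0.13] t 4.55 F [-0.4 -0.2 -0.6]
```

```bash
python3 -m handwheel '[{"x":-0.001,"y":0.002,"z":0.02,"wx":0,"wy":0,"wz":-0.1},{"x":-0.001,"y":0.002,"z":0.035,"wx":0,"wy":0,"wz":-0.1},{"x":-0.001,"y":0.002,"z":0.047,"wx":0,"wy":0,"wz":-0.1},{"x":-0.001,"y":0.002,"z":0.047,"wx":0,"wy":0,"wz":-0.1},{"x":-0.001,"y":0.002,"z":0.047,"wx":0,"wy":0,"wz":-0.1}]'; python3 - <<'E'
from go import *
lift(*rel((617.5,-111,5),-16),12.5,5)
snap('side','s3');s=cv2.imread('pics/s3.png')
cv2.imwrite('pics/c3.png',cv2.resize(s[150:210,230:330],(800,480),interpolation=cv2.INTER_CUBIC))
E
```

```text
time: 4.97
position: [0.4335, -0.1268, 0.0537]
tool_rot: [-3.137, -0.139, 0.002]
ft_force: [1.3, -0.6, -0.6]
grip_width: 0.179
grip_force: 60.0
shift mm [98.7  0.4 -0.2] turn deg [-0.07  0.07  0.06] t 4.97 F [ 1.3 -0.6 -0.6]
```

View pics/c3.png

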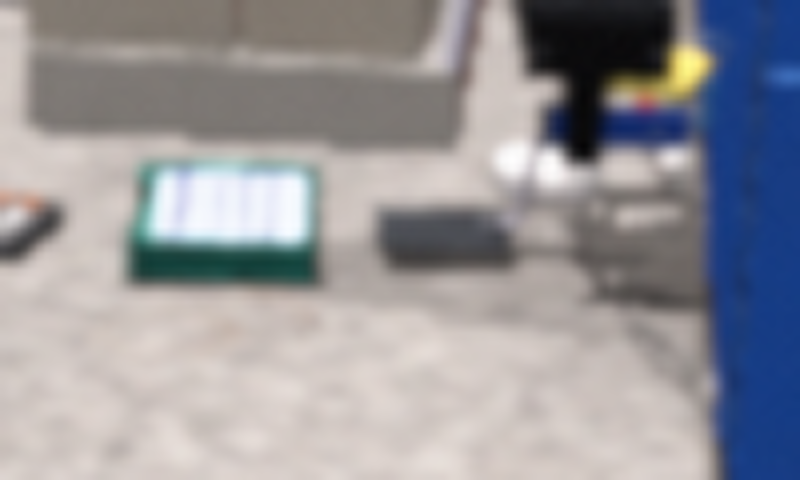

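The blade at (380–512, 208–268) is level and in line with the rack front at (137–317, 245–280). I'll slide it in.

```bash
python3 -m handwheel '[{"x":0.015,"y":0,"z":0,"wx":0,"wy":0,"wz":0},{"x":0.03,"y":0,"z":0,"wx":0,"wy":0,"wz":0},{"x":0.04,"y":0,"z":0,"wx":0,"wy":0,"wz":0},{"x":0.05,"y":0,"z":0,"wx":0,"wy":0,"wz":0},{"x":0.06,"y":0,"z":0,"wx":0,"wy":0,"wz":0},{"x":0.06,"y":0,"z":0,"wx":0,"wy":0,"wz":0}]'; python3 -c "
from go import *
lift(*rel((617.5,-111,5),-16),12.5,5)"
```

```text
time: 5.52
position: [0.4958, -0.1228, 0.0546]
tool_rot: [-3.138, -0.136, -0.004]
ft_force: [-0.3, 0.1, -0.8]
grip_width: 0.178
grip_force: 60.0
shift mm [36.2 -1.2  0.9] turn deg [-0.02 -0.13 -0.03] t 5.52 F [-0.3  0.1 -0.8]
```

```bash
python3 -m handwheel '[{"x":0.01,"y":0,"z":0,"wx":0,"wy":0,"wz":0},{"x":0.02,"y":0,"z":0.001,"wx":0,"wy":0,"wz":0},{"x":0.03,"y":-0.001,"z":0.001,"wx":0,"wy":0,"wz":0},{"x":0.036,"y":-0.001,"z":0.001,"wx":0,"wy":0,"wz":0},{"x":0.036,"y":-0.001,"z":0.001,"wx":0,"wy":0,"wz":0},{"x":0.036,"y":-0.001,"z":0.001,"wx":0,"wy":0,"wz":0}]'; python3 - <<'E'
from go import *
lift(*rel((617.5,-111,5),-16),12.5,5)
snap('side','s4');s=cv2.imread('pics/s4.png');snap('top','t4');t=cv2.imread('pics/t4.png')
C=np.zeros((400,800,3),np.uint8)
C[:,:400]=cv2.resize(t[150:230,290:370],(400,400),interpolation=cv2.INTER_CUBIC)
C[:,400:]=cv2.resize(s[140:210,230:300],(400,400),interpolation=cv2.INTER_CUBIC)
cv2.imwrite('pics/c4.png',C)
E
```

```text
time: 6.02
position: [0.5294, -0.1189, 0.0528]
tool_rot: [-3.138, -0.135, 0.001]
ft_force: [0.2, -0.1, -1.3]
grip_width: 0.176
grip_force: 60.0
shift mm [ 2.4 -0.2 -1. ] turn deg [-0.03  0.04 -0.06] t 6.02 F [ 0.2 -0.1 -1.3]
```

View pics/c4.png

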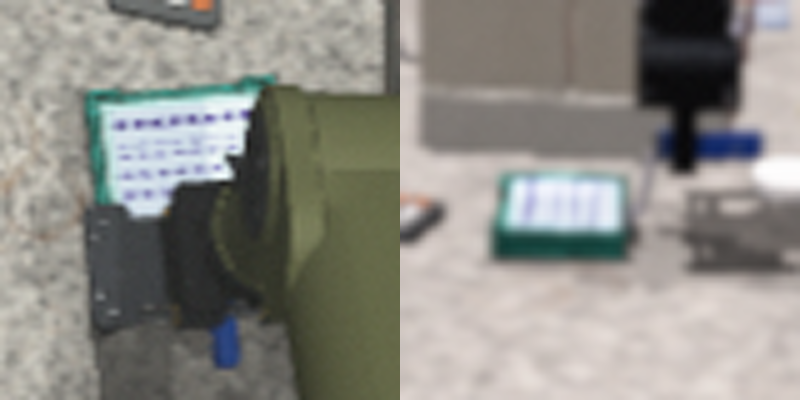

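The blade is under the plate: its rear just shows at (637,235), with the neck clear of the plate. I'll lift slowly.

```bash
python3 -m handwheel '[{"x":0,"y":0,"z":-0.002,"wx":0,"wy":0,"wz":0},{"x":0,"y":0,"z":-0.004,"wx":0,"wy":0,"wz":0},{"x":0,"y":0,"z":-0.005,"wx":0,"wy":0,"wz":0},{"x":0,"y":0,"z":-0.006,"wx":0,"wy":0,"wz":0},{"x":0,"y":0,"z":-0.007,"wx":0,"wy":0,"wz":0},{"x":0,"y":0,"z":-0.008,"wx":0,"wy":0,"wz":0},{"x":0,"y":0,"z":-0.010,"wx":0,"wy":0,"wz":0},{"x":0,"y":0,"z":-0.012,"wx":0,"wy":0,"wz":0},{"x":0,"y":0,"z":-0.015,"wx":0,"wy":0,"wz":0},{"x":0,"y":0,"z":-0.02,"wx":0,"wy":0,"wz":0}]'; python3 -m handwheel '[{"x":0,"y":0,"z":-0.005,"wx":0,"wy":0,"wz":0},{"x":0,"y":0,"z":-0.012,"wx":0,"wy":0,"wz":0},{"x":0,"y":0,"z":-0.02,"wx":0,"wy":0,"wz":0},{"x":0,"y":0,"z":-0.03,"wx":0,"wy":0,"wz":0},{"x":0,"y":0,"z":-0.04,"wx":0,"wy":0,"wz":0},{"x":0,"y":0,"z":-0.05,"wx":0,"wy":0,"wz":0},{"x":0,"y":0,"z":-0.055,"wx":0,"wy":0,"wz":0},{"x":0,"y":0,"z":-0.055,"wx":0,"wy":0,"wz":0},{"x":0,"y":0,"z":-0.055,"wx":0,"wy":0,"wz":0}]';python3 - <<'E'
from go import *
snap('side','s5');s=cv2.imread('pics/s5.png');snap('top','t5');t=cv2.imread('pics/t5.png')
C=np.zeros((400,800,3),np.uint8)
C[:,:400]=cv2.resize(t[150:230,290:370],(400,400),interpolation=cv2.INTER_CUBIC)
C[:,400:]=cv2.resize(s[140:210,230:300],(400,400),interpolation=cv2.INTER_CUBIC)
cv2.imwrite('pics/c5.png',C)
B=(602.5,375.4,-7.5)
lift(*rel(B,-18),70,-7.5)
E
```

```text
time: 6.95
position: [0.529, -0.1192, 0.073]
tool_rot: [-3.138, -0.135, 0.001]
ft_force: [-0.5, -0.2, -1.7]
grip_width: 0.176
grip_force: 60.0
time: 7.7
position: [0.5295, -0.1193, 0.1283]
tool_rot: [3.138, 0.134, 0.001]
ft_force: [-0.1, -0.3, -1.5]
grip_width: 0.178
grip_force: 60.0
shift mm [  29.7 -505.4   16.3] turn deg [-1.00e-02  6.00e-02  1.24e+01] t 7.8 F [-0.8 -0.4 -1.3]
```

View pics/c5.png

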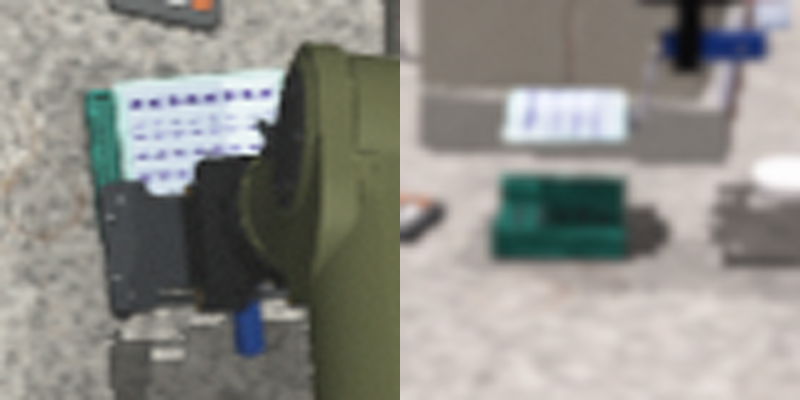

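The plate lies level on the blade at side (505–627, 90–142), and the rack below it is empty. I'll carry it smoothly to the box.

```bash
python3 -m handwheel '[{"x":0,"y":-0.003,"z":0,"wx":0,"wy":0,"wz":0.1},{"x":0,"y":-0.009,"z":0,"wx":0,"wy":0,"wz":0.3},{"x":0.001,"y":-0.018,"z":0,"wx":0,"wy":0,"wz":0.6},{"x":0.002,"y":-0.03,"z":0,"wx":0,"wy":0,"wz":1},{"x":0.003,"y":-0.045,"z":0,"wx":0,"wy":0,"wz":1.5},{"x":0.004,"y":-0.063,"z":0,"wx":0,"wy":0,"wz":2},{"x":0.006,"y":-0.082,"z":0,"wx":0,"wy":0,"wz":2.5},{"x":0.008,"y":-0.102,"z":0,"wx":0,"wy":0,"wz":3},{"x":0.01,"y":-0.122,"z":0,"wx":0,"wy":0,"wz":3.5},{"x":0.012,"y":-0.142,"z":0,"wx":0,"wy":0,"wz":4}]'; python3 -m handwheel '[{"x":0.002,"y":-0.02,"z":0,"wx":0,"wy":0,"wz":0.5},{"x":0.003,"y":-0.04,"z":0,"wx":0,"wy":0,"wz":1},{"x":0.004,"y":-0.06,"z":0,"wx":0,"wy":0,"wz":1.5},{"x":0.005,"y":-0.08,"z":0,"wx":0,"wy":0,"wz":2},{"x":0.006,"y":-0.10,"z":0,"wx":0,"wy":0,"wz":2.5},{"x":0.007,"y":-0.12,"z":0,"wx":0,"wy":0,"wz":3},{"x":0.008,"y":-0.14,"z":0,"wx":0,"wy":0,"wz":3.5},{"x":0.009,"y":-0.16,"z":0,"wx":0,"wy":0,"wz":4},{"x":0.01,"y":-0.18,"z":0,"wx":0,"wy":0,"wz":4.5},{"x":0.011,"y":-0.20,"z":0,"wx":0,"wy":0,"wz":5}]'; python3 -m handwheel '[{"x":0.001,"y":-0.02,"z":0,"wx":0,"wy":0,"wz":0.5},{"x":0.002,"y":-0.04,"z":0,"wx":0,"wy":0,"wz":1},{"x":0.003,"y":-0.058,"z":0,"wx":0,"wy":0,"wz":1.5},{"x":0.004,"y":-0.074,"z":0,"wx":0,"wy":0,"wz":2},{"x":0.005,"y":-0.088,"z":0,"wx":0,"wy":0,"wz":2.4},{"x":0.006,"y":-0.099,"z":0,"wx":0,"wy":0,"wz":2.8},{"x":0.006,"y":-0.108,"z":0,"wx":0,"wy":0,"wz":3.1},{"x":0.006,"y":-0.114,"z":0,"wx":0,"wy":0,"wz":3.3},{"x":0.006,"y":-0.117,"z":0,"wx":0,"wy":0,"wz":3.4},{"x":0.006,"y":-0.118,"z":0,"wx":0,"wy":0,"wz":3.4}]'; python3 -c "
from go import *
lift(*rel((602.5,375.4,-7.5),-18),70,-7.5)"
```

```text
time: 8.63
position: [0.5287, 0.0254, 0.1279]
tool_rot: [-3.141, -0.025, 0.0]
ft_force: [0.2, -0.7, -2.0]
grip_width: 0.178
grip_force: 60.0
time: 9.47
position: [0.5362, 0.2255, 0.1278]
tool_rot: [-3.139, 0.112, 0.001]
ft_force: [0.3, -0.3, -1.7]
grip_width: 0.175
grip_force: 60.0
time: 10.3
position: [0.5512, 0.341, 0.1279]
tool_rot: [3.135, -0.205, -0.0]
ft_force: [0.1, -0.9, -0.9]
grip_width: 0.179
grip_force: 60.0
shift mm [-41.7 -40.8  16.6] turn deg [0.01 0.01 0.01] t 10.3 F [ 0.1 -0.9 -0.9]
```

```bash
python3 -m handwheel '[{"x":-0.002,"y":-0.002,"z":0,"wx":0,"wy":0,"wz":0},{"x":-0.006,"y":-0.006,"z":0,"wx":0,"wy":0,"wz":0},{"x":-0.013,"y":-0.013,"z":0,"wx":0,"wy":0,"wz":0},{"x":-0.021,"y":-0.021,"z":0,"wx":0,"wy":0,"wz":0},{"x":-0.029,"y":-0.029,"z":0.002,"wx":0,"wy":0,"wz":0},{"x":-0.036,"y":-0.035,"z":0.006,"wx":0,"wy":0,"wz":0},{"x":-0.040,"y":-0.039,"z":0.010,"wx":0,"wy":0,"wz":0},{"x":-0.042,"y":-0.041,"z":0.014,"wx":0,"wy":0,"wz":0},{"x":-0.042,"y":-0.041,"z":0.016,"wx":0,"wy":0,"wz":0},{"x":-0.042,"y":-0.041,"z":0.016,"wx":0,"wy":0,"wz":0}]';python3 - <<'E'
from go import *
lift(*rel((602.5,375.4,-7.5),-18),70,-7.5)
snap('side','s6');s=cv2.imread('pics/s6.png');snap('top','t6');t=cv2.imread('pics/t6.png')
C=np.zeros((400,800,3),np.uint8)
C[:,:400]=cv2.resize(t[145:225,145:225],(400,400),interpolation=cv2.INTER_CUBIC)
C[:,400:]=cv2.resize(s[180:260,200:280],(400,400),interpolation=cv2.INTER_CUBIC)
cv2.imwrite('pics/c6.png',C)
E
```

```text
time: 11.13
position: [0.5149, 0.3862, 0.111]
tool_rot: [3.133, -0.205, -0.001]
ft_force: [-0.7, 0.5, -0.9]
grip_width: 0.175
grip_force: 60.0
shift mm [ 0.2 -0.8 -0.3] turn deg [0.09 0.04 0.  ] t 11.13 F [-0.7  0.5 -0.9]
```

View pics/c6.png

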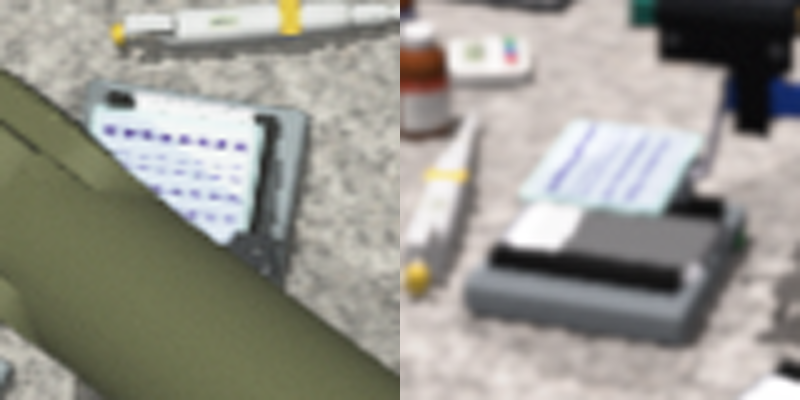

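The side crop shows the plate's corners at (578,120), (706,132), (662,212) and (520,196), above the rails. In the top crop its back-right corner is at (255,113). I'll fit the plate and recheck the box.

```bash
python3 - <<'E'
from fit import *; from go import *
t2=load('t6');s2=load('s6')
U=lambda u,v:(t2,(u+.5)/5-.5+145,(v+.5)/5-.5+145)
V=lambda u,v:(s2,(u-400+.5)/5-.5+200,(v+.5)/5-.5+180)
def fit2(name,obs,p0,z=0):
    f=lambda p:np.ravel([np.subtract(proj(o[0],W([*p,z],np.array(q)/1e3)),o[1:]) for o,q in obs])
    r=least_squares(f,p0,loss='soft_l1');print(name,(r.x[:2]*1e3).round(1),np.degrees(r.x[2]).round(2),r.fun.reshape(-1,2).round(1).tolist());return r.x
sd=[(V(578,120),(42,-55,4)),(V(706,132),(-42,-55,4)),(V(662,210),(-42,55,4)),(V(520,194),(42,55,4))]
tp=[(U(255,113),(42,-55,4)),(U(243,243),(-42,-55,4)),(U(90,125),(42,55,4))]
fit2('plate side',sd,[.6,.4,0],.0715);fit2('plate top',tp[:1]+tp[2:],[.6,.4,-.1],.0715);p=fit2('plate both',sd+tp[:1]+tp[2:],[.6,.4,0],.0715)
fit2('box side',[(V(725,200),(-58,-57,37)),(V(682,282),(-58,57,37)),(V(495,250),(58,57,37))],[.6,.4,0])
fit2('box top',[(U(282,115),(58,-57,37)),(U(308,107),(68,-75,25)),(U(92,82),(68,75,25)),(U(288,281),(-68,-75,25))],[.6,.4,0])
s=ctrl.get_state();q=np.array(s['position'])[:2];a=np.radians(-7.5);d=p[:2]-q;print('plate in grip frame',(d@[np.cos(a),np.sin(a)]*1e3,d@[-np.sin(a),np.cos(a)]*1e3),s['position'])
E
```

```text
plate side [601.1 373.6] -6.15 [[-0.2, -0.2], [0.0, 0.4], [-0.1, 0.1], [0.2, -0.2]]
plate top [599.4 371.6] 5.13 [[0.7, -0.0], [-0.7, 0.0]]
plate both [600.8 376.7] -4.23 [[-1.0, 0.3], [-0.5, 0.5], [0.6, 0.4], [0.5, 0.6], [1.2, 2.3], [-0.0, -3.1]]
box side [601.9 379.6] -7.12 [[0.9, -0.8], [0.0, -0.2], [-0.9, 0.8]]
box top [602.8 371.9] -4.94 [[-0.0, -0.6], [0.9, -0.5], [-0.7, -0.0], [-0.1, 4.9]]
plate in grip frame (np.float64(85.56908587895688), np.float64(1.8693206095089352)) [0.51572518 0.38604045 0.11169976]
```

```bash
cat > edge.py <<'E'
from go import *
def edge(f,p,q,z,h=4):
    """sub-pixel edge near segment p-q (full-res pixels); returns world yaw of line and its point"""
    d=load(f);g=cv2.GaussianBlur(cv2.cvtColor(cv2.imread(f'pics/{f}.png'),cv2.COLOR_BGR2GRAY).astype(np.float32),(0,0),.6)
    p,q=np.float64(p),np.float64(q);n=np.array([-(q-p)[1],(q-p)[0]]);n/=np.linalg.norm(n);o=np.arange(-h,h+.01,.1);P=[]
    for a in np.linspace(.08,.92,40):
        m=p+a*(q-p);xy=np.float32(m+o[:,None]*n);l=cv2.remap(g,xy[:,:1],xy[:,1:],cv2.INTER_LINEAR).ravel()
        e=np.abs(np.gradient(l))**2*np.exp(-(o/2.5)**2);P.append(at(d,*(m+n*(e*o).sum()/e.sum()),z)[:2]*1e3)
    P=np.array(P);vx,vy,x,y=cv2.fitLine(np.float32(P),cv2.DIST_HUBER,0,1e-3,1e-3).ravel();a=np.degrees(np.arctan2(vy,vx));a=(a+45)%90-45
    return np.round([a,x,y],1)
E
python3 - <<'E'
from edge import *
c=lambda u,v:((u+.5)/3.8-.5+150,(v+.5)/3.8-.5+155); e=lambda u,v:((u+.5)/5-.5+145,(v+.5)/5-.5+145);s=lambda u,v:((u-400+.5)/5-.5+200,(v+.5)/5-.5+180)
print('box back',edge('t0',c(50,25),c(215,46),.025,2.5));print('winL',edge('t0',c(83,34),c(58,167),.037,2.5));print('winR',edge('t0',c(175,49),c(152,178),.037,2.5))
print('railL out',edge('t0',c(64,32),c(40,162),.037,2.5));print('railR out',edge('t0',c(194,51),c(170,182),.037,2.5))
print('t6 box back',edge('t6',e(92,82),e(308,107),.025,2.5));print('plate R',edge('t6',e(255,113),e(244,230),.0755,2.5));print('plate back',edge('t6',e(110,109),e(250,120),.0755,2.5))
print('side plate +x',edge('s6',s(578,120),s(520,194),.0755,2.5));print('far',edge('s6',s(578,120),s(706,132),.0755,2.5));print('front',edge('s6',s(706,132),s(662,210),.0755,2.5))
E
```

```text
box back [ -6.5 666.2 372.8]
winL [ -8.2 603.3 416. ]
winR [ -8.3 598.2 336. ]
railL out [ -8.  611.7 433.1]
railR out [ -8.2 594.1 318.6]
t6 box back [ -6.1 666.8 371.3]
plate R [ -5.3 606.4 321.3]
plate back [  1.7 648.7 370.8]
side plate +x [ -6.4 643.2 363.2]
far [ -1.6 594.6 317.5]
front [ -6.3 560.2 386.9]
```

```bash
python3 -c "
from go import *
go(516,388.8,111.3,-8.7)"
```

```text
shift mm [-0.1 -2.8  0.4] turn deg [ 0.04 -0.01  1.14] t 11.23 F [ 0.1  0.3 -0.9]
```

```bash
python3 -m handwheel '[{"x":0,"y":-0.001,"z":0,"wx":0,"wy":0,"wz":0.4},{"x":0,"y":-0.002,"z":0.002,"wx":0,"wy":0,"wz":0.8},{"x":0,"y":-0.003,"z":0.006,"wx":0,"wy":0,"wz":1.15},{"x":0,"y":-0.003,"z":0.012,"wx":0,"wy":0,"wz":1.15},{"x":0,"y":-0.003,"z":0.018,"wx":0,"wy":0,"wz":1.15},{"x":0,"y":-0.003,"z":0.023,"wx":0,"wy":0,"wz":1.15},{"x":0,"y":-0.003,"z":0.026,"wx":0,"wy":0,"wz":1.15},{"x":0,"y":-0.003,"z":0.028,"wx":0,"wy":0,"wz":1.15},{"x":0,"y":-0.003,"z":0.028,"wx":0,"wy":0,"wz":1.15},{"x":0,"y":-0.003,"z":0.028,"wx":0,"wy":0,"wz":1.15}]';python3 - <<'E'
from edge import *
go(516,388.8,71.3,-8.7)
snap('side','s7');s=cv2.imread('pics/s7.png');snap('top','t7');t=cv2.imread('pics/t7.png')
C=np.zeros((400,800,3),np.uint8)
C[:,:400]=cv2.resize(t[145:225,145:225],(400,400),interpolation=cv2.INTER_CUBIC)
C[:,400:]=cv2.resize(s[190:250,210:270],(400,400),interpolation=cv2.INTER_CUBIC)
cv2.imwrite('pics/c7.png',C)
E
```

```text
time: 12.07
position: [0.5155, 0.3898, 0.0839]
tool_rot: [3.133, -0.237, -0.0]
ft_force: [-0.4, 0.9, -2.5]
grip_width: 0.175
grip_force: 60.0
shift mm [ 0.6  0.9 12.6] turn deg [0.   0.01 0.06] t 12.07 F [-0.4  0.9 -2.5]
```

View pics/c7.png

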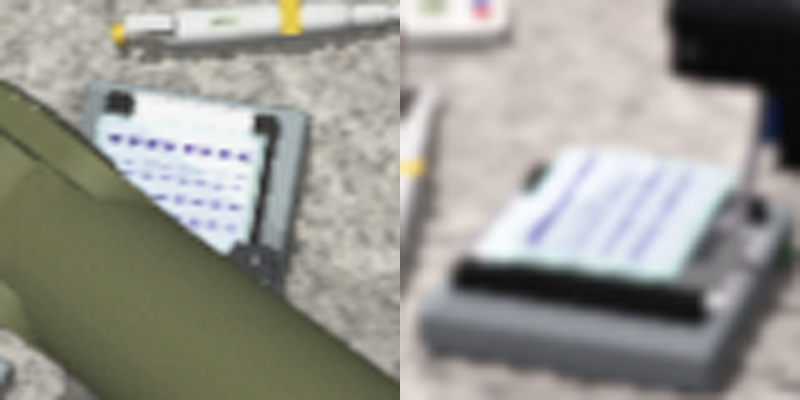

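The plate hovers about 4 mm over the rails. In the top crop the strip of right rail beside it looks wider than on the left, with plate edges at about u = 97 and 266 against rail edges at 102 and 278. I'll quantify that.

```bash
python3 - <<'E'
from edge import *
e=lambda u,v:((u+.5)/5-.5+145,(v+.5)/5-.5+145);s=lambda u,v:((u-400+.5)*.15-.5+210,(v+.5)*.15-.5+190)
zp=.0449
print('plate R',edge('t7',e(266,137),e(252,238),zp,1.5));print('rail R out',edge('t7',e(279,117),e(262,238),.037,1.5));print('back',edge('t7',e(115,119),e(255,134),zp,2))
print('side +x',edge('s7',s(570,148),s(478,256),zp,2));print('far',edge('s7',s(575,148),s(735,165),zp,2));print('front',edge('s7',s(738,166),s(685,272),zp,2));print('near',edge('s7',s(480,257),s(680,276),zp,1.5))
# raw scanlines around plate back row
t=cv2.cvtColor(cv2.imread('pics/t7.png'),cv2.COLOR_BGR2GRAY)
for v in(170,172): print(v,t[v,160:204].tolist())
B=(602,375.8,-7.7)
d=load('t7')
for n,q,z in[('railR',(58,-57),.037),('railR',(20,-57),.037),('railL',(58,57),.037),('railL',(38,57),.037),('plBR',(42,-55),zp),('plFR',(-30,-55),zp),('plBL',(42,55),zp)]:
    x,y=rel(B,*q);u=np.array(proj(d,[x/1e3,y/1e3,z]));print(n,((u-145)*5+2).round(0))
E
```

```text
plate R [ -6.4 604.2 322.9]
rail R out [ -7.  609.8 316. ]
back [ -1.4 641.3 367.5]
side +x [-11.8 648.4 370. ]
far [-10.1 590.2 313.5]
front [ -7.1 561.  374.7]
near [ -4.5 608.9 432. ]
170 [122, 141, 147, 145, 194, 223, 226, 231, 231, 231, 231, 231, 233, 233, 238, 242, 243, 242, 243, 243, 243, 243, 244, 242, 238, 242, 239, 238, 244, 245, 244, 244, 245, 244, 232, 165, 63, 58, 62, 56, 74, 140, 177, 176]
172 [76, 76, 113, 142, 188, 221, 195, 124, 111, 187, 205, 169, 189, 213, 224, 220, 224, 233, 240, 241, 243, 244, 245, 245, 244, 245, 244, 244, 244, 243, 243, 243, 243, 242, 237, 213, 184, 164, 112, 59, 94, 150, 174, 176]
railR [279. 118.]
railR [270. 173.]
railL [109.  93.]
railL [103. 122.]
plBR [271. 138.]
plFR [252. 245.]
plBL [105. 114.]
```

The top view puts the plate about 4 mm too far left, with angle and x good. I'll shift it 3.5 mm, turn it 0.5°, then set it down slowly.

```bash
python3 -m handwheel '[{"x":0,"y":0.0012,"z":0,"wx":0,"wy":0,"wz":0.2},{"x":0,"y":0.0025,"z":0,"wx":0,"wy":0,"wz":0.4},{"x":0,"y":0.0035,"z":0,"wx":0,"wy":0,"wz":0.5},{"x":0,"y":0.0035,"z":0,"wx":0,"wy":0,"wz":0.5},{"x":0,"y":0.0035,"z":0,"wx":0,"wy":0,"wz":0.5},{"x":0,"y":0.0035,"z":0,"wx":0,"wy":0,"wz":0.5}]';python3 - <<'E'
from edge import *
go(515.5,389.8,71.3,-8.7)
snap('top','t8');d=load('t8');g=cv2.cvtColor(cv2.imread('pics/t8.png'),cv2.COLOR_BGR2GRAY)
e=lambda u,v:((u+.5)/5-.5+145,(v+.5)/5-.5+145);zp=.0449
print('plate R',edge('t8',e(269,137),e(255,238),zp,1.5));print('rail R out',edge('t8',e(279,117),e(262,238),.037,1.5))
for v in(170,172,174): print(v,g[v,160:204].tolist())
E
```

```text
time: 12.67
position: [0.515, 0.3863, 0.084]
tool_rot: [3.132, -0.251, 0.0]
ft_force: [-0.1, 0.2, -1.4]
grip_width: 0.176
grip_force: 60.0
shift mm [-0.1 -3.6 12.7] turn deg [ 0.   -0.   -0.45] t 12.67 F [-0.1  0.2 -1.4]
plate R [ -6.1 598.8 320.3]
rail R out [ -6.7 608.9 317.6]
170 [71, 114, 144, 146, 130, 110, 168, 220, 229, 231, 231, 230, 232, 234, 238, 241, 242, 242, 243, 242, 243, 243, 243, 242, 243, 239, 239, 244, 245, 245, 244, 244, 244, 244, 234, 164, 60, 61, 60, 58, 74, 141, 175, 175]
172 [96, 78, 68, 107, 112, 137, 198, 210, 163, 109, 165, 195, 189, 185, 213, 228, 222, 232, 242, 243, 243, 245, 245, 244, 244, 244, 244, 245, 243, 243, 243, 242, 243, 243, 229, 191, 169, 142, 124, 95, 93, 150, 173, 175]
174 [112, 113, 109, 91, 69, 117, 185, 222, 231, 232, 231, 224, 207, 196, 210, 207, 148, 154, 186, 165, 107, 179, 208, 157, 153, 221, 233, 224, 237, 240, 241, 240, 243, 244, 245, 245, 244, 233, 211, 165, 136, 175, 175, 176]
```

Centred now: at row 174 the plate spans 165.8–199, with even rail margins. I'll lower it gently.

```bash
python3 -m handwheel '[{"x":0,"y":0,"z":0.002,"wx":0,"wy":0,"wz":0},{"x":0,"y":0,"z":0.004,"wx":0,"wy":0,"wz":0},{"x":0,"y":0,"z":0.005,"wx":0,"wy":0,"wz":0},{"x":0,"y":0,"z":0.006,"wx":0,"wy":0,"wz":0},{"x":0,"y":0,"z":0.007,"wx":0,"wy":0,"wz":0},{"x":0,"y":0,"z":0.008,"wx":0,"wy":0,"wz":0},{"x":0,"y":0,"z":0.009,"wx":0,"wy":0,"wz":0},{"x":0,"y":0,"z":0.010,"wx":0,"wy":0,"wz":0},{"x":0,"y":0,"z":0.011,"wx":0,"wy":0,"wz":0},{"x":0,"y":0,"z":0.012,"wx":0,"wy":0,"wz":0}]';python3 -m handwheel '[{"x":0,"y":0,"z":0.0005,"wx":0,"wy":0,"wz":0},{"x":0,"y":0,"z":0.0005,"wx":0,"wy":0,"wz":0}]';python3 - <<'E'
from edge import *
s=ctrl.get_state();print(s['position'],s['ft_force'])
snap('side','s9');s=cv2.imread('pics/s9.png');snap('top','t9');t=cv2.imread('pics/t9.png')
C=np.zeros((400,800,3),np.uint8)
C[:,:400]=cv2.resize(t[145:225,145:225],(400,400),interpolation=cv2.INTER_CUBIC)
C[:,400:]=cv2.resize(s[190:250,210:270],(400,400),interpolation=cv2.INTER_CUBIC)
cv2.imwrite('pics/c9.png',C)
E
```

```text
time: 13.55
position: [0.5151, 0.3864, 0.072]
tool_rot: [-3.132, 0.25, -0.0]
ft_force: [-0.2, 0.3, -0.4]
grip_width: 0.175
grip_force: 60.0
time: 13.72
position: [0.5149, 0.3862, 0.0713]
tool_rot: [3.131, -0.25, -0.0]
ft_force: [-0.2, -0.2, -2.0]
grip_width: 0.181
grip_force: 60.0
[0.51494816 0.38624422 0.07133164] [-0.19540678 -0.23138802 -2.01746682]
```

View pics/c9.png

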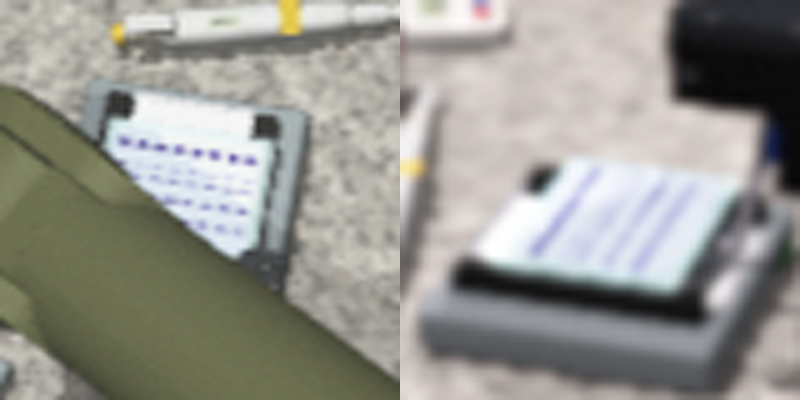

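The plate is laterally centred: in the top crop the back-rail stubs show evenly at (120,103) and (265,125). I'll check the fore-aft position against the predicted corners before drawing out.

```bash
python3 - <<'E'
from edge import *
B=(602,375.8,-7.7);t=load('t9');s=load('s9')
for n,q,z in[('railR back',(58,-57),.037),('railL back',(58,57),.037),('railL front',(-58,57),.037),('railR front',(-58,-57),.037),('plBR',(42,-55),.041),('plBL',(42,55),.041),('plFR',(-42,-55),.041),('plFL',(-42,55),.041)]:
    x,y=rel(B,*q);P=[x/1e3,y/1e3,z];u=np.array(proj(t,P));w=np.array(proj(s,P));print(n,((u-145)*5+2).round(0),((w-[210,190])/.15+[403,3]).round(0))
e=lambda u,v:((u+.5)/5-.5+145,(v+.5)/5-.5+145);S=lambda u,v:((u-400+.5)*.15-.5+210,(v+.5)*.15-.5+190)
print('plate R',edge('t9',e(268,142),e(256,238),.041,1.2));print('front',edge('s9',S(740,182),S(692,285),.041,2))
sb=cv2.cvtColor(cv2.imread('pics/s9.png'),cv2.COLOR_BGR2HSV)
for v in (222,226): print(v,[tuple(map(int,p[1:])) for p in sb[v,218:240]])
tb=cv2.cvtColor(cv2.imread('pics/t9.png'),cv2.COLOR_BGR2HSV)
for u in (172,180,188): print(u,[(v,int(tb[v,u,1]),int(tb[v,u,2])) for v in range(161,180)])
E
```

```text
railR back [279. 118.] [541. 161.]
railL back [109.  93.] [456. 268.]
railL front [ 76. 264.] [709. 304.]
railR front [249. 290.] [774. 192.]
plBR [272. 139.] [571. 160.]
plBL [106. 115.] [491. 262.]
plFR [250. 264.] [741. 182.]
plFL [ 82. 239.] [675. 289.]
plate R [ -6.8 597.5 320.5]
front [ -6.1 559.1 380.3]
222 [(15, 222), (16, 227), (17, 228), (16, 225), (14, 217), (8, 211), (5, 217), (3, 237), (2, 250), (0, 253), (1, 254), (1, 253), (4, 253), (7, 253), (15, 249), (37, 237), (46, 228), (32, 234), (19, 241), (16, 243), (19, 241), (24, 238)]
226 [(15, 200), (14, 200), (6, 199), (6, 216), (2, 239), (0, 252), (0, 254), (1, 254), (2, 252), (8, 250), (12, 246), (23, 238), (44, 224), (47, 215), (34, 230), (21, 240), (18, 241), (24, 238), (28, 235), (29, 234), (29, 234), (25, 239)]
172 [(161, 13, 172), (162, 14, 167), (163, 9, 200), (164, 5, 220), (165, 2, 205), (166, 2, 218), (167, 2, 225), (168, 2, 245), (169, 9, 245), (170, 15, 242), (171, 17, 240), (172, 19, 237), (173, 40, 219), (174, 43, 218), (175, 18, 240), (176, 19, 239), (177, 27, 233), (178, 26, 234), (179, 29, 232)]
180 [(161, 13, 159), (162, 8, 156), (163, 13, 154), (164, 10, 200), (165, 2, 234), (166, 0, 245), (167, 1, 245), (168, 1, 245), (169, 2, 245), (170, 8, 244), (171, 8, 245), (172, 4, 245), (173, 6, 241), (174, 71, 202), (175, 66, 192), (176, 18, 241), (177, 20, 240), (178, 25, 236), (179, 35, 229)]
188 [(161, 16, 194), (162, 17, 196), (163, 17, 183), (164, 8, 162), (165, 13, 193), (166, 2, 235), (167, 2, 241), (168, 0, 245), (169, 1, 246), (170, 1, 245), (171, 6, 243), (172, 9, 245), (173, 4, 245), (174, 6, 242), (175, 52, 211), (176, 64, 195), (177, 7, 235), (178, 4, 246), (179, 4, 244)]
```

The plate matches the centred prediction within about 1 mm. I'll draw the lifter out.

```bash
python3 -m handwheel '[{"x":-0.004,"y":0,"z":0,"wx":0,"wy":0,"wz":0},{"x":-0.01,"y":0,"z":0,"wx":0,"wy":0,"wz":0},{"x":-0.02,"y":0,"z":0,"wx":0,"wy":0,"wz":0},{"x":-0.032,"y":0,"z":0,"wx":0,"wy":0,"wz":0},{"x":-0.044,"y":0,"z":0,"wx":0,"wy":0,"wz":0},{"x":-0.056,"y":0,"z":0,"wx":0,"wy":0,"wz":0},{"x":-0.068,"y":0,"z":0,"wx":0,"wy":0,"wz":0},{"x":-0.08,"y":0,"z":0,"wx":0,"wy":0,"wz":0},{"x":-0.092,"y":0,"z":0,"wx":0,"wy":0,"wz":0},{"x":-0.1,"y":0,"z":0,"wx":0,"wy":0,"wz":0}]';python3 -m handwheel '[{"x":-0.01,"y":0,"z":0,"wx":0,"wy":0,"wz":0},{"x":-0.02,"y":0,"z":0,"wx":0,"wy":0,"wz":0},{"x":-0.02,"y":0,"z":0,"wx":0,"wy":0,"wz":0}]'; python3 -m handwheel '[{"x":0,"y":0,"z":-0.03,"wx":0,"wy":0,"wz":0},{"x":0,"y":0.02,"z":-0.04,"wx":0,"wy":0,"wz":-1},{"x":0,"y":0.05,"z":-0.04,"wx":0,"wy":0,"wz":-3},{"x":0,"y":0.09,"z":-0.04,"wx":0,"wy":0,"wz":-5},{"x":0.01,"y":0.13,"z":-0.04,"wx":0,"wy":0,"wz":-7},{"x":0.02,"y":0.16,"z":-0.04,"wx":0,"wy":0,"wz":-10.2},{"x":0.04,"y":0.19,"z":-0.04,"wx":0,"wy":0,"wz":-10.2},{"x":0.05,"y":0.21,"z":-0.04,"wx":0,"wy":0,"wz":-10.2},{"x":0.05,"y":0.21,"z":-0.04,"wx":0,"wy":0,"wz":-10.2},{"x":0.05,"y":0.21,"z":-0.04,"wx":0,"wy":0,"wz":-10.2}]'; python3 -c "
from go import *
lift(623.8,135.1,20,1.1)"
```

```text
time: 14.65
position: [0.4133, 0.4031, 0.0718]
tool_rot: [-3.132, 0.247, 0.001]
ft_force: [0.5, 1.3, -0.5]
grip_width: 0.18
grip_force: 60.0
time: 14.9
position: [0.3928, 0.4066, 0.0718]
tool_rot: [-3.132, 0.244, 0.001]
ft_force: [0.4, 0.2, -0.9]
grip_width: 0.176
grip_force: 60.0
time: 15.73
position: [0.4127, 0.1891, 0.1117]
tool_rot: [-3.141, -0.024, -0.001]
ft_force: [-0.3, 1.6, -1.8]
grip_width: 0.178
grip_force: 60.0
shift mm [140.2  57.5  50.5] turn deg [-0.01 -0.04 -0.22] t 15.73 F [-0.3  1.6 -1.8]
```

```bash
python3 -m handwheel '[{"x":0.03,"y":0.02,"z":0,"wx":0,"wy":0,"wz":0},{"x":0.06,"y":0.04,"z":0.01,"wx":0,"wy":0,"wz":0},{"x":0.09,"y":0.057,"z":0.02,"wx":0,"wy":0,"wz":0},{"x":0.12,"y":0.057,"z":0.035,"wx":0,"wy":0,"wz":0},{"x":0.14,"y":0.057,"z":0.045,"wx":0,"wy":0,"wz":0},{"x":0.14,"y":0.057,"z":0.05,"wx":0,"wy":0,"wz":0},{"x":0.14,"y":0.057,"z":0.05,"wx":0,"wy":0,"wz":0},{"x":0.14,"y":0.057,"z":0.05,"wx":0,"wy":0,"wz":0}]';python3 -c "
from go import *
lift(623.8,135.1,0,1.1)"
```

```text
time: 16.4
position: [0.552, 0.1374, 0.061]
tool_rot: [-3.141, -0.033, 0.003]
ft_force: [-0.2, -0.2, -1.2]
grip_width: 0.175
grip_force: 60.0
shift mm [ 1.7  3.7 19.7] turn deg [-0.03  0.12  0.09] t 16.4 F [-0.2 -0.2 -1.2]
```

```bash
python3 -m handwheel '[{"x":0,"y":0,"z":0.006,"wx":0,"wy":0,"wz":0},{"x":0,"y":0,"z":0.012,"wx":0,"wy":0,"wz":0},{"x":0,"y":0,"z":0.016,"wx":0,"wy":0,"wz":0},{"x":0,"y":0,"z":0.018,"wx":0,"wy":0,"wz":0},{"x":0,"y":0,"z":0.0195,"wx":0,"wy":0,"wz":0},{"x":0,"y":0,"z":0.020,"wx":0,"wy":0,"wz":0},{"x":0,"y":0,"z":0.020,"wx":0,"wy":0,"wz":0}]';python3 -c "
from go import *
lift(623.8,135.1,0,1.1)"
```

```text
time: 16.98
position: [0.5535, 0.1357, 0.0415]
tool_rot: [3.141, 0.029, 0.0]
ft_force: [0.5, -0.0, -1.0]
grip_width: 0.173
grip_force: 60.0
shift mm [0.3 1.9 0.2] turn deg [ 0.   -0.   -0.05] t 16.98 F [ 0.5 -0.  -1. ]
```

```bash
python3 -m handwheel '[{"x":0,"y":0,"z":0.0005,"wx":0,"wy":0,"wz":0},{"x":0,"y":0,"z":0.001,"wx":0,"wy":0,"wz":0},{"x":0,"y":0,"z":0.001,"wx":0,"wy":0,"wz":0}]'; python3 -m handwheel '[{"x":0,"y":0,"z":0,"wx":0,"wy":0,"wz":0},{"x":0,"y":0,"z":0,"wx":0,"wy":0,"wz":0},{"x":0,"y":0,"z":0,"wx":0,"wy":0,"wz":0},{"x":0,"y":0,"z":0,"wx":0,"wy":0,"wz":0},{"x":0,"y":0,"z":0,"wx":0,"wy":0,"wz":0},{"x":0,"y":0,"z":0,"wx":0,"wy":0,"wz":0},{"x":0,"y":0,"z":0,"wx":0,"wy":0,"wz":0}]' 0.06; python3 -m handwheel '[{"x":0,"y":0,"z":-0.02,"wx":0,"wy":0,"wz":0},{"x":0,"y":0,"z":-0.05,"wx":0,"wy":0,"wz":0},{"x":0,"y":0,"z":-0.09,"wx":0,"wy":0,"wz":0},{"x":0,"y":0.03,"z":-0.12,"wx":0,"wy":0,"wz":0},{"x":-0.02,"y":0.07,"z":-0.15,"wx":0,"wy":0,"wz":0},{"x":-0.05,"y":0.11,"z":-0.15,"wx":0,"wy":0,"wz":0},{"x":-0.08,"y":0.15,"z":-0.15,"wx":0,"wy":0,"wz":0},{"x":-0.1,"y":0.18,"z":-0.15,"wx":0,"wy":0,"wz":0},{"x":-0.1,"y":0.18,"z":-0.15,"wx":0,"wy":0,"wz":0},{"x":-0.1,"y":0.18,"z":-0.15,"wx":0,"wy":0,"wz":0}]'
python3 - <<'E'
from edge import *
snap('side','sA');s=cv2.imread('pics/sA.png');snap('top','tA');t=cv2.imread('pics/tA.png')
C=np.zeros((600,800,3),np.uint8)
C[:300]=cv2.resize(t[150:240,150:390],(800,300),interpolation=cv2.INTER_CUBIC)
C[300:,:400]=cv2.resize(s[163:253,200:320],(400,300),interpolation=cv2.INTER_CUBIC)
C[300:,400:]=cv2.resize(t[155:212,150:226],(400,300),interpolation=cv2.INTER_CUBIC)
cv2.imwrite('pics/cA.png',C)
E
```

```text
time: 17.23
position: [0.5537, 0.1357, 0.0409]
tool_rot: [3.141, 0.029, 0.001]
ft_force: [-0.6, 0.1, 0.8]
grip_width: 0.181
grip_force: 60.0
time: 17.82
position: [0.5535, 0.1357, 0.0405]
tool_rot: [3.141, 0.029, -0.0]
ft_force: [0.1, 0.3, 0.2]
grip_width: 0.621
grip_force: 0.0
time: 18.65
position: [0.4543, -0.0514, 0.1908]
tool_rot: [3.14, 0.016, -0.001]
ft_force: [0.7, -0.2, -0.0]
grip_width: 0.687
grip_force: 0.0
```

View pics/cA.png

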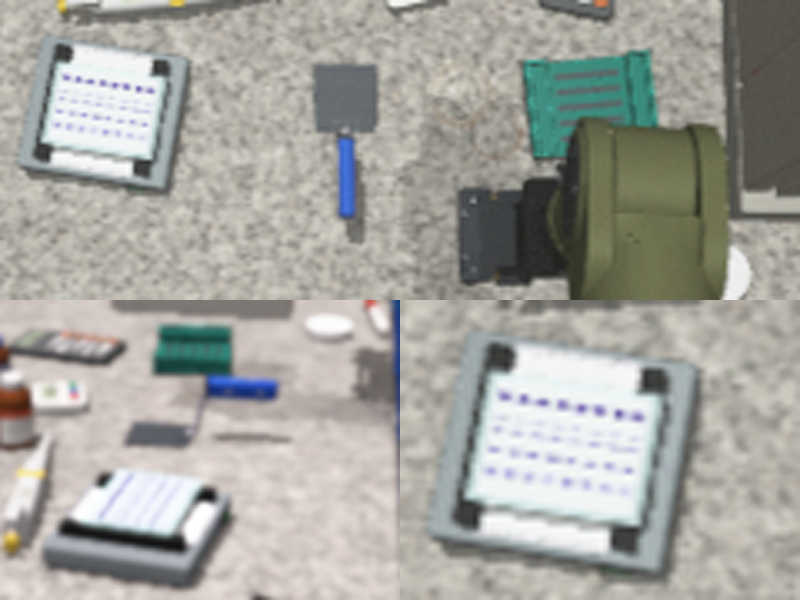

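The plate lies centred and square on the rails, with even rail stubs at its four corners: (500,357), (655,380), (467,513) and (623,539). The lifter lies flat near its old spot at (345,140), the rack is empty and the arm is clear.

```bash
python3 -c "
from bench import ctrl
print(ctrl.close_job())"
```

```text
the job is handed in; nothing more can be done
None
```

The gel plate is lying centred and square on the light box's rails to within about 1–2 mm by the camera, the lifter is flat on the worktop near its old spot, and the job is handed in after about 19 s of robot time.

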